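# Clamp the sample cell with the reversible ratchet press

### The arm

A 7-joint arm with a two-finger parallel gripper is mounted at the origin on the work surface. World frame = base frame: x ahead of the robot, y to its left, z up, the work surface at z = 0. Lengths are in mm, angles in rad, forces in N, time in s.
With the tool pointing down it reaches from about 425 to 875 mm from the base axis. Payload 4.7 kg.
Tool frame: the origin (TCP) lies at the very end of the fingers, on their centre line; the grasp point (between the pads) lies 19 mm behind it (r.pinch_z is the distance from the TCP to the grasp point, in mm); z points along the fingers, y is the line along which they close (so a half turn about z gives the same grasp; the last joint's range is limited). The gripper opens to 87 mm and grips with 3 to 60 N. Pads are 19 mm wide; open, the fingers measure 117 mm over their backs; the gripper's body (75 mm by 190 mm) begins 51 mm behind the grasp point.
Start: joints at [-1.153, 0.321, -0.07, 1.45, 0.023, 1.371, -0.057], TCP at [255.424, 597.733, 222.587] pointing down, gripper open.
Joint ranges: [-2.86, 2.86], [-0.3, 2.09], [-1.38, 1.24], [0.06, 2.45], [-1.56, 4.7], [0.09, 2.05], [-2.69, 2.69]. Speed limits (rad/s): [2.57, 2.57, 3.14, 3.14, 3.14, 3.14, 3.14].

### API

Orientations are given as a unit quaternion [w, x, y, z].
In Python, from workcell import r, cams, order gives the robot as it stands.
- The arm moves only by the tool jog_arm, never from a script. Its argument "steps" is one flat list of numbers, 6 for each row, row after row: the shift along the world's x, y, z normalised to -1 to 1, where 1 is 300 mm, then the turn, a rotation vector about the world's x, y, z normalised to -1 to 1, where 1 is 1.5 rad. In form: [tx, ty, tz, ax, ay, az, tx, ty, tz, ax, ay, az, ...]. A call has 1 to 5 rows; each row is the pose to reach, as a shift and turn from the pose commanded when the call began; what a row does not reach only later rows make up. A row lasts 1/12 s, in which the tool goes at most 41.7 mm and 7.16 degrees, less where a joint would pass 70% of its speed; a pose out of reach is approached as far as the arm can. A call with a number of a shift or a turn outside -1 to 1 is refused whole. A call with a gripper value outside its range is refused whole. "claw" is the finger opening in mm, from 0 to 87, set as the call begins (left out, the last holds). The fingers move at their own pace and stop on an object; the grip force is fixed at half the most. Time passes only in rows, so rows that repeat a pose let the fingers close. It gives the time, the measured TCP pose, the force, the opening and the grip force at its end, in the units of the state.
- r.get_state(): the state, without advancing time (a new reading comes with each control period).
- cams.snapshot(name): name is "scene" or "side" or "wrist"; returns a dict with "pixels" (420x560x3 uint8, blue, green, red), "z_map" (420x560 float32, mm along the optical axis (not along the pixel's ray), 0 where there is no reading), "mtx" (3x3 intrinsics, pixels), "cam_to_world" (4x4, takes a point from camera to world coordinates). Camera axes: x right, y down, z forward; pixel columns grow to the right and rows downward; lengths in mm; the calibration is good to about 2 mm. The wrist camera is an equidistant fisheye: a pixel r from the principal point sees the ray r / f radians off the axis. A picture is of the moment at which its call begins.
- order.hand_in(): hands the job in; it is judged then, once.
Trained networks look in a picture, given as the dict that the camera call returned (one of the last four; its "shot" number tells which), for a name from the list of things; names that differ only in an ending like _2 or _b are one class to them, and where a whole thing is asked for, a point or a joint stands for the part that bears it (a point fixed in the world has none). Each returns a list of dicts, best first, with "confidence" (0 to 1); they miss things now and then, are a little off and sometimes report something else, mostly with a low value. They report only what shows in the picture. A call takes as long as a camera call.
- cams.look_for(label, picture): "point" ([x, y, z] in mm, in the coordinates of the camera as it stood for that picture, good to about 4 mm: the middle of the surface that is visible of it).
- cams.cut_out(label, picture): "pixels" (420x560 bool, what is visible of it).
- cams.tip_of(label, picture): "point" ([x, y, z] in mm, in the coordinates of the camera as it stood for that picture, good to about 4 mm: a listed point, or the origin of a listed thing).
The state is a dict: "clock": time; "qpos": joint angles; "joint_vel": joint speeds; "tau": joint torques, N m; "ee_pos": TCP position; "eef_rot": TCP orientation; "contact_force": force on the tool from outside, world axes, zero at the start; "ft_torque": the same for the moment, N m; "width": opening from 0.0 (shut) to 1.0 (fully open); "finger_force": force on a finger pad.
Only numpy, scipy, OpenCV 4.12 (cv2) and the standard library are available. Lean on these libraries where they do the work, as an engineer would, in place of code of your own. Each camera call takes 0.05 s, during which the arm holds its last target. There are 200 camera calls.

### The job

Clamp the sample cell in the little bench press. The reversing lever on the ratchet head is set to loosen: first swing it fully over, clockwise seen from above, so that the ratchet drives clockwise, then work the handle back and forth through as many strokes as it takes until the press foot is snug on the cell: the handle turns evenly at first and then stiffens clearly, to between one and a half times and twice its running effort. Do not force it beyond that or the cell window cracks; leave the lever set to tighten, let go of the press, and leave the things around it where they are.

Things in the scene. Friction and masses are not known exactly. Their poses are not given: they have to be found in the camera images.
- axis (a point): Centre of the top face of the round steel ratchet head (58 mm diameter, heights 103 to 130 mm), on the vertical axis about which handle and lever turn; 130 mm above the bench. Below it a grey portal frame: base 140 x 160 x 15 mm, crossbar 44 x 160 mm, top at 95 mm. The press is bolted down; its place and yaw (within 0.5 rad) vary.
- knob (a point): Middle of the upright black knob on the handle's end, away from the robot, 120 mm from the axis: 26 mm diameter, heights 126 to 171 mm, this point at 148 mm. It does not spin. Beneath it the 18 mm wide bar and a 32 mm round boss, tops at 124 mm. Push at the knob: 1 to 3 N clicking back, 4 to 7 N driving with the foot free; snug is 3 to 6 N more, the cell cracks at about 9 N more.
- lever_tip (a point): Middle of the upright fin at the end of the dark reversing lever, on top of the head on the side opposite the handle, 45 mm from the axis. Fin 14 mm long (radially), 8 mm thick, heights 136 to 154 mm, this point at 145 mm; the 10 mm wide arm below has its top at 136 mm. 2 N moves it; against its stop, 3 N or more turns the handle along.
- lever (a joint): Reversing lever relative to the handle, rad, grows clockwise from above, stops at 0 and 0.9; stays where left. Near 0 (fin leans 0.45 anticlockwise of straight opposite the handle) the handle drives anticlockwise (loosens) and clicks clockwise. At 0.9 (leans 0.45 clockwise) it drives clockwise (tightens) and clicks freely anticlockwise.
- ratchet (a joint): Handle angle, rad, grows clockwise from above, hard stops at -0.7 and 0.7; 0: handle straight away from the press's front. Teeth are 0.35 rad apart: up to that much of each stroke is lost before the screw follows. Once the foot bears, the push rises about 0.4 N per mm at the knob. The screw is self-locking and stays when released.
- foot: Round steel press foot, 40 mm diameter, 8 mm thick, on a 16 mm stem under the crossbar; origin at the centre of its underside. It sinks 4 mm per radian of screw turn, without rotating. It starts 5 to 8 mm above the cell: two or three strokes.
- cell: Aluminium sample cell under the foot, 50 x 44 x 26 mm, with a white round seat 42 mm diameter and 4 mm tall on top; origin at the centre of its underside, top face 30 mm above it. Held fast in the base at slightly varied height. Stiff: gives about 0.2 mm per 100 N.
- tube_rack: Bystander: yellow tube rack 70 x 110 x 45 mm with blue-capped tubes up to 77 mm, loose; origin under its centre. Leave it alone.
- slide_box: Bystander: cardboard slide box 85 x 60 x 35 mm, loose; origin under its centre. Leave it alone.
- marker: Bystander: white marker pen with blue cap, 130 mm long, 13 mm thick, loose on the bench; origin 47 mm from its plain end, along x. Leave it alone.

How it is judged:
By the outcome, as a careful person would: the job done as asked, in the order asked, and still so for the second after the job is handed in, with the robot touching nothing.
It also fails if it takes over 70 s, if anything falls off the work surface, if the arm or the gripper's body presses on something with over 40 N, if the wrist force passes 120 N, or if a joint passes its speed limit or range.

## Working session

There is one attempt and no reset: what is moved stays moved. The work goes in short steps, Python scripts to look and compute and a tool call to move; the robot and the scene stay as the last step left them, time stands still between calls to the robot, and variables do not carry over. Pictures are saved under pics/ and viewed, at most 10 in all, crops included, and the job is handed in when it is done.

Besides the shell and the picture viewer there is one more tool, called after "Request:" in YAML: its name, and indented under it one key for each argument. jog_arm: Moves the arm, as the interface text tells. Scaled input: -1 to 1 covers 300 mm each way for a shift and 1.5 rad each way for a turn. Its arguments: {"type":"object","properties":{"steps":{"type":"array","items":{"type":"number","minimum":-1,"maximum":1}},"claw":{"type":"number"}},"required":["steps"]}

```bash
mkdir -p pics; cat > h.py <<'E'
from workcell import r,cams,order
import numpy as np,cv2
def world(p,pic): return (np.array(pic["cam_to_world"])@np.append(p,1))[:3]
def find(lbl,pic,f="tip_of",n=2):
    out=[]
    for d in getattr(cams,f)(lbl,pic)[:n]:
        out.append((round(d["confidence"],2),world(d["point"],pic).round(1).tolist()))
    return out
E
python3 - <<'E'
from h import *
s=r.get_state();print({k:np.round(v,3).tolist() for k,v in s.items()}, r.pinch_z)
ims=[]
for n in ["scene","side"]:
    p=cams.snapshot(n);ims.append(p["pixels"])
    for l in ["axis","knob","lever_tip"]: print(n,l,find(l,p))
    for l in ["tube_rack","slide_box","marker","cell"]: print(n,l,find(l,p,n=1))
    cv2.imwrite(f"pics/{n}0.png",p["pixels"])
E
```

```text
{'clock': 0.0, 'qpos': [-1.153, 0.322, -0.07, 1.452, 0.023, 1.371, -0.057], 'joint_vel': [-0.001, -0.001, 0.001, 0.001, -0.001, 0.0, 0.0], 'tau': [0.0, -49.128, -0.404, -31.253, -0.064, 0.043, 0.0], 'ee_pos': [255.198, 597.179, 221.462], 'eef_rot': [-0.0, 0.2, 0.98, -0.001], 'contact_force': [0.255, -0.392, -1.02], 'ft_torque': [0.008, 0.011, -0.003], 'finger_force': 0.0, 'width': 0.996} 18.700000000000003
scene axis [(0.57, [527.7, -78.2, 130.2]), (0.54, [494.0, -106.9, 140.6])]
scene knob [(0.9, [642.1, -52.0, 145.8])]
scene lever_tip [(0.55, [529.1, -83.6, 48.1]), (0.43, [493.1, -107.6, 140.4])]
scene tube_rack [(0.83, [460.5, 131.7, -4.1])]
scene slide_box [(0.67, [531.5, -282.5, -2.2])]
scene marker [(0.63, [727.8, -14.4, -1.3])]
scene cell [(0.78, [527.3, -84.0, 8.5])]
side axis [(0.9, [525.2, -78.6, 127.6])]
side knob [(0.55, [644.7, -52.2, 150.9])]
side lever_tip [(0.79, [493.0, -111.0, 144.7])]
side tube_rack [(0.92, [456.3, 128.8, 0.8])]
side slide_box [(0.88, [527.5, -280.8, -2.5])]
side marker [(0.55, [722.6, -18.4, 0.2])]
side cell [(0.94, [524.4, -74.6, 13.0])]
```

View pics/scene0.png

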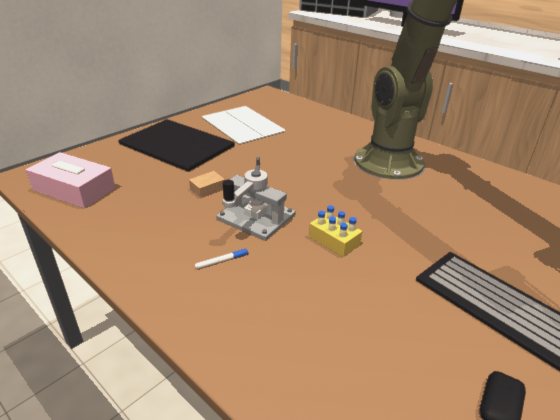

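View pics/side0.png

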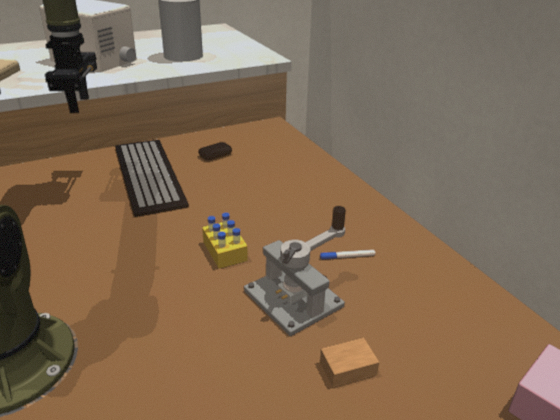

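Scene: the press is at about (255,200) px with its knob at (229,190). Side: the head is at (296,255) and the knob at (339,217). These agree with the network points: knob to axis is 120 mm, and the lever leans anticlockwise. Next I need the press yaw, to know where the handle's hard stops are.

```bash
cat >> h.py <<'E'
def cloud(pic):
    z=pic["z_map"];v,u=np.nonzero(z>0);K=pic["mtx"];d=z[v,u]
    P=np.c_[(u-K[0,2])/K[0,0]*d,(v-K[1,2])/K[1,1]*d,d,np.ones(len(d))]
    return (P@np.array(pic["cam_to_world"]).T)[:,:3]
E
python3 - <<'E'
from h import *
A=[];
for n in ["scene","side"]:
    p=cams.snapshot(n);c=cloud(p);A.append(c)
    for l in ["axis","knob","lever_tip"]: print(n,l,find(l,p,n=1))
    for nm,lo,hi in [("bar",90,99),("base",11,19)]:
        m=(np.hypot(c[:,0]-526,c[:,1]+78.5)<125)&(c[:,2]>lo)&(c[:,2]<hi)
        q=c[m][:,:2].astype(np.float32);print(n,nm,len(q),cv2.minAreaRect(q))
    m=(np.hypot(c[:,0]-643,c[:,1]+52)<25)&(c[:,2]>166)&(c[:,2]<176);print("knobtop",m.sum(),c[m].mean(0))
    m=(np.hypot(c[:,0]-526,c[:,1]+78.5)<60)&(c[:,2]>150)&(c[:,2]<158);print("fintop",m.sum(),c[m].mean(0))
E
```

```text
scene axis [(0.68, [528.0, -79.0, 126.7])]
scene knob [(0.77, [644.1, -52.0, 148.1])]
scene lever_tip [(0.7, [492.4, -109.3, 136.8])]
scene bar 383 ((529.6177978515625, -80.28597259521484), (46.06096649169922, 160.70550537109375), 9.591336250305176)
scene base 1048 ((531.1719970703125, -79.71617889404297), (140.72390747070312, 163.0946807861328), 11.467124938964844)
knobtop 58 [645.55922152 -48.59511236 168.32152419]
fintop 10 [ 494.28349216 -107.8714282   151.5664073 ]
side axis [(0.98, [525.4, -82.2, 125.2])]
side knob [(0.72, [645.5, -53.3, 150.1])]
side lever_tip [(0.61, [493.3, -112.4, 145.8])]
side bar 764 ((524.9522094726562, -82.13765716552734), (46.55586242675781, 161.7634735107422), 9.024136543273926)
side base 1936 ((524.264892578125, -82.99397277832031), (140.78887939453125, 161.48226928710938), 9.660808563232422)
knobtop 75 [639.81558519 -53.55152437 168.58212685]
fintop 19 [ 489.70393117 -111.77934329  151.71928322]
```

Request:
jog_arm:
  steps: [0.1,-0.4,0.1,0,0,-0.4,0.2,-0.8,0.1,0,0,-0.6,0.3,-1,0.1,0,0,-0.8,0.4,-1,0.1,0,0,-0.8,0.5,-1,0.1,0,0,-0.8]
  claw: 30

```text
clock: 1.62
ee_pos: [329.0, 405.3, 245.1]
eef_rot: [-0.0, 0.494, 0.87, 0.0]
contact_force: [0.6, -0.1, 1.2]
width: 0.707
finger_force: 0.0
```

Request:
jog_arm:
  steps: [0.3,-1,0,0,0,-1,0.3,-1,0,0,0,-1,0.3,-1,0,0,0,-1,0.3,-1,0,0,0,-1,0.3,-1,0,0,0,-1]

```text
clock: 2.03
ee_pos: [389.8, 205.5, 244.9]
eef_rot: [-0.0, 0.738, 0.675, 0.001]
contact_force: [0.5, 0.6, 0.5]
width: 0.373
finger_force: 0.0
```

Request:
jog_arm:
  steps: [0.3,-1,0,0,0,-1,0.3,-1,0,0,0,-1,0.3,-1,0,0,0,-1,0.3,-1,0,0,0,-1,0.3,-1,0,0,0,-1]

```text
clock: 2.45
ee_pos: [449.6, 5.9, 245.1]
eef_rot: [-0.0, 0.91, 0.415, 0.001]
contact_force: [0.8, 0.6, 0.4]
width: 0.346
finger_force: 0.0
```

Request:
jog_arm:
  steps: [0.14,-0.387,-0.1,0,0,-0.4,0.14,-0.387,-0.1,0,0,-0.4,0.14,-0.387,-0.1,0,0,-0.4,0.14,-0.387,-0.1,0,0,-0.4,0.14,-0.387,-0.1,0,0,-0.4]

```text
clock: 2.87
ee_pos: [491.1, -111.8, 214.0]
eef_rot: [0.001, 0.992, 0.125, -0.001]
contact_force: [0.1, 0.1, -0.3]
width: 0.341
finger_force: 0.0
```

```bash
python3 - <<'E'
from h import *
s=r.get_state();print({k:np.round(s[k],2).tolist() for k in ["qpos","ee_pos","eef_rot","contact_force"]})
for n in ["wrist","scene","side"]:
    p=cams.snapshot(n)
    for l in ["axis","knob","lever_tip"]: print(n,l,find(l,p,n=1))
    if n=="wrist": cv2.imwrite("pics/w1.png",p["pixels"])
E
```

```text
{'qpos': [-0.46, -0.0, 0.63, 1.84, 0.0, 1.31, -1.15], 'ee_pos': [491.08, -111.76, 214.0], 'eef_rot': [0.0, 0.99, 0.12, -0.0], 'contact_force': [0.13, 0.06, -0.26]}
wrist axis [(0.78, [524.8, -82.0, 133.4])]
wrist knob [(0.87, [638.5, -50.8, 148.1])]
wrist lever_tip [(0.77, [492.8, -112.8, 146.2])]
scene axis [(0.56, [527.7, -80.8, 127.8])]
scene knob [(0.76, [645.3, -51.7, 146.5])]
scene lever_tip [(0.4, [493.7, -106.6, 140.1])]
side axis [(0.57, [527.9, -82.8, 126.8])]
side knob [(0.56, [639.9, -52.4, 149.8])]
side lever_tip [(0.74, [491.7, -109.1, 146.3])]
```

View pics/w1.png

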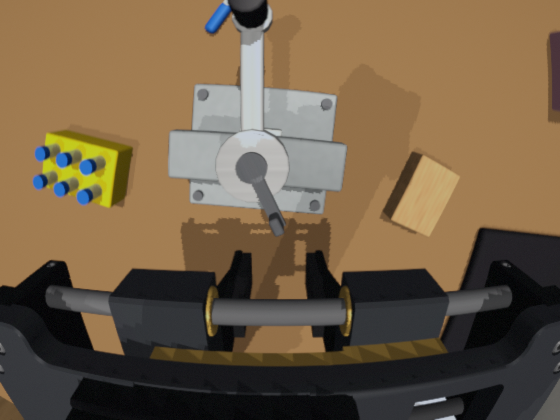

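The wrist view shows the lever fin at about (278,228), between the fingertips at x≈240 and x≈325, with the knob straight ahead. I'll descend so the fingers straddle the fin.

Request:
jog_arm:
  steps: [0.004,0.005,-0.06,0,0,0,0.004,0.005,-0.15,0,0,0,0.004,0.005,-0.22,0,0,0,0.004,0.005,-0.243,0,0,0,0.004,0.005,-0.243,0,0,0]

```text
clock: 3.88
ee_pos: [491.2, -106.5, 140.0]
eef_rot: [-0.0, 0.991, 0.131, -0.002]
contact_force: [-0.4, -0.5, 0.4]
width: 0.343
finger_force: 0.0
```

Request:
jog_arm:
  steps: [-0.013,0.027,0,0,0,0,-0.027,0.053,0,0,0,0,-0.036,0.08,0,0,0,0,-0.038,0.1,0,0,0,0,-0.037,0.12,0,0,0,0]

```text
clock: 4.3
ee_pos: [481.6, -70.0, 142.5]
eef_rot: [-0.0, 0.991, 0.131, 0.001]
contact_force: [-1.2, -3.4, -0.1]
width: 0.349
finger_force: 1.1
```

Request:
jog_arm:
  steps: [0.001,0.006,0,0,0,0,0.001,0.01,0,0,0,0,0.001,0.01,0,0,0,0]

```text
clock: 4.55
ee_pos: [482.4, -67.2, 142.1]
eef_rot: [-0.0, 0.991, 0.131, 0.001]
contact_force: [-0.2, -1.3, 1.3]
width: 0.348
finger_force: 0.3
```

```bash
python3 - <<'E'
from h import *
for n in ["scene","side","wrist"]:
    p=cams.snapshot(n)
    for l in ["knob","lever_tip"]: print(n,l,find(l,p,n=1))
cv2.imwrite("pics/w2.png",p["pixels"])
E
```

```text
scene knob [(0.75, [642.7, -51.8, 149.3])]
scene lever_tip [(0.46, [482.5, -75.1, 136.7])]
side knob [(0.91, [643.0, -52.1, 148.1])]
side lever_tip [(0.72, [482.0, -76.8, 145.9])]
wrist knob []
wrist lever_tip [(0.66, [480.8, -79.1, 147.5])]
```

View pics/w2.png

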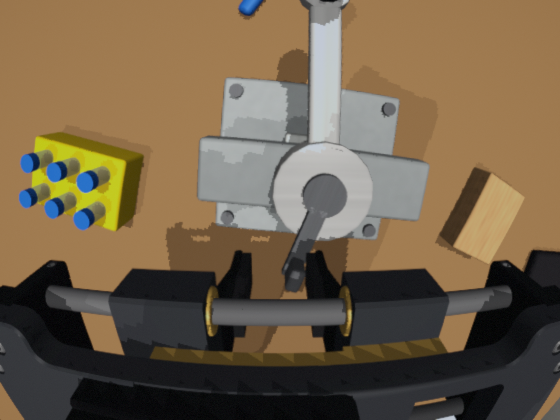

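The fin, at (293,275), is almost over. I'll push on to the stop and watch for the force to rise.

Request:
jog_arm:
  steps: [0.002,0.007,0,0,0,0,0.002,0.01,0,0,0,0,0.002,0.01,0,0,0,0]

```text
clock: 5.25
ee_pos: [482.1, -65.1, 141.6]
eef_rot: [0.0, 0.991, 0.131, -0.0]
contact_force: [0.0, -2.2, 0.5]
width: 0.341
finger_force: 0.9
```

Request:
jog_arm:
  steps: [0.001,0.005,0,0,0,0,0.002,0.007,0,0,0,0,0.002,0.007,0,0,0,0]

```text
clock: 5.5
ee_pos: [482.9, -62.6, 141.6]
eef_rot: [0.0, 0.991, 0.131, -0.0]
contact_force: [-1.2, -2.9, 0.2]
width: 0.345
finger_force: 1.0
```

```bash
python3 - <<'E'
from h import *
print(r.get_state()["contact_force"])
for n in ["scene","side","wrist"]:
    p=cams.snapshot(n)
    for l in ["knob","lever_tip"]: print(n,l,find(l,p,n=1))
E
```

```text
[-1.24530665 -2.93965075  0.24501684]
scene knob [(0.82, [645.2, -51.1, 148.2])]
scene lever_tip [(0.65, [485.6, -68.6, 138.3])]
side knob [(0.77, [642.1, -54.7, 149.1])]
side lever_tip [(0.73, [481.5, -71.7, 146.7])]
wrist knob []
wrist lever_tip [(0.87, [485.3, -73.3, 144.5])]
```

Request:
jog_arm:
  steps: [0.001,0.005,0,0,0,0,0.003,0.01,0,0,0,0,0.003,0.01,0,0,0,0]

```text
clock: 6.2
ee_pos: [484.1, -59.2, 141.7]
eef_rot: [-0.0, 0.991, 0.131, 0.0]
contact_force: [-1.5, -2.3, -0.4]
width: 0.345
finger_force: 1.0
```

Request:
jog_arm:
  steps: [0.001,0.005,0,0,0,0,0.003,0.01,0,0,0,0,0.003,0.01,0,0,0,0]

```text
clock: 6.45
ee_pos: [485.0, -56.1, 141.7]
eef_rot: [-0.0, 0.991, 0.131, 0.0]
contact_force: [-1.1, -2.8, -0.0]
width: 0.35
finger_force: 1.1
```

```bash
python3 - <<'E'
from h import *
for n in ["scene","side","wrist"]*2:
    p=cams.snapshot(n)
    for l in ["knob","lever_tip"]: print(n,l,find(l,p,n=1))
E
```

```text
scene knob [(0.79, [648.3, -73.7, 148.1])]
scene lever_tip [(0.63, [485.8, -62.1, 138.2])]
side knob [(0.96, [645.7, -74.3, 147.4])]
side lever_tip [(0.78, [487.5, -64.6, 145.4])]
wrist knob []
wrist lever_tip [(0.71, [485.9, -69.5, 145.6])]
scene knob [(0.92, [645.5, -75.5, 148.3])]
scene lever_tip []
side knob [(0.66, [645.2, -76.2, 150.0])]
side lever_tip [(0.77, [484.9, -63.8, 145.2])]
wrist knob [(0.58, [467.7, 124.3, 2.4])]
wrist lever_tip [(0.72, [487.7, -65.2, 144.4])]
```

The lever is on its stop, since the handle turned along with it. Now I'll lift off and go over to the knob.

Request:
jog_arm:
  steps: [0,-0.017,0,0,0,0,0,-0.017,0.12,0,0,0,0,-0.017,0.22,0,0,0,0.12,-0.03,0.22,0,0,-0.08,0.25,-0.05,0.22,0,0,-0.14]
  claw: 40

```text
clock: 7.77
ee_pos: [562.0, -71.1, 212.3]
eef_rot: [-0.002, 1.0, 0.025, 0.004]
contact_force: [0.6, -0.1, -0.1]
width: 0.459
finger_force: 0.0
```

Request:
jog_arm:
  steps: [0.13,0,0,0,0,0,0.28,-0.013,0,0,0,0,0.28,-0.013,0,0,0,0,0.28,-0.013,0,0,0,0]

```text
clock: 8.1
ee_pos: [645.1, -75.5, 204.9]
eef_rot: [0.001, 1.0, 0.027, -0.002]
contact_force: [-0.1, -0.1, -0.4]
width: 0.46
finger_force: 0.0
```

```bash
python3 - <<'E'
from h import *
s=r.get_state();print({k:np.round(s[k],2).tolist() for k in ["qpos","ee_pos","eef_rot","contact_force"]})
for n in ["scene","side","wrist"]:
    p=cams.snapshot(n)
    for l in ["axis","knob","lever_tip"]: print(n,l,find(l,p,n=1))
cv2.imwrite("pics/w3.png",p["pixels"])
E
```

```text
{'qpos': [-0.41, 0.37, 0.63, 1.49, -0.22, 1.35, -1.28], 'ee_pos': [645.06, -75.49, 204.92], 'eef_rot': [0.0, 1.0, 0.03, -0.0], 'contact_force': [-0.05, -0.14, -0.36]}
scene axis [(0.78, [529.4, -81.3, 128.9])]
scene knob [(0.65, [646.5, -73.1, 148.7])]
scene lever_tip [(0.48, [487.5, -61.0, 141.3])]
side axis [(0.59, [526.7, -82.7, 127.7])]
side knob [(0.85, [647.7, -71.5, 152.0])]
side lever_tip [(0.82, [484.8, -65.5, 142.7])]
wrist axis [(0.72, [526.2, -79.8, 130.8])]
wrist knob [(0.55, [644.0, -73.3, 149.7])]
wrist lever_tip [(0.51, [647.4, -72.1, 146.5])]
```

View pics/w3.png

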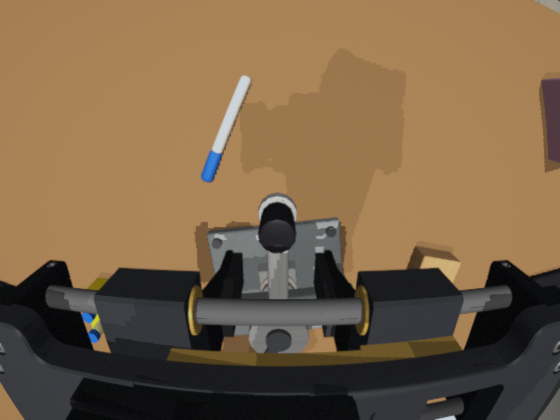

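The wrist view has the knob at (277,230), centred between the fingertips. I'll descend around it and compute the arc rows.

Request:
jog_arm:
  steps: [0,0.005,-0.08,0,0,0,0,0.005,-0.16,0,0,0,0,0.005,-0.235,0,0,0,0,0.005,-0.235,0,0,0,0,0.005,-0.235,0,0,0]

```text
clock: 9.12
ee_pos: [643.0, -73.8, 136.4]
eef_rot: [0.0, 1.0, 0.026, -0.001]
contact_force: [0.5, -0.5, 0.7]
width: 0.462
finger_force: 0.0
```

```bash
cat >> h.py <<'E'
AX=np.array([526.8,-81.])
def where():
    s=r.get_state();d=np.array(s["ee_pos"])[:2]-AX;th=np.arctan2(d[1],d[0])
    w,x,y,z=s["eef_rot"];ty=2*np.arctan2(y,x)  # = theta when tool y = theta-90deg
    f=np.array(s["contact_force"]);T=np.array([-np.sin(th),np.cos(th)])
    print("t %.2f th %.3f R %.1f yawerr %.3f z %.1f Ftan %.2f Frad %.2f w %.3f q7 %.2f"%(s["clock"],th,np.hypot(*d),(ty-th+np.pi/2)%np.pi-np.pi/2,s["ee_pos"][2],f[:2]@T,f[0]*np.cos(th)+f[1]*np.sin(th),s["width"],s["qpos"][6]))
def rows(a,b,n,R=120.):
    P=lambda t:np.array([np.cos(t),np.sin(t)])*R
    for t in np.linspace(a,b,n+1)[1:]:
        d=(P(t)-P(a))/300;print("%.3f, %.3f, 0, 0, 0, %.3f,"%(*d,(t-a)/1.5),end=" ")
    print()
E
python3 - <<'E'
from h import *
where();rows(.06,.5,5);rows(.5,.86,5)
print("drive");rows(.86,.46,5);rows(.46,.06,5);rows(.06,-.26,5);rows(-.26,-.50,5)
print("back");rows(-.5,0,5);rows(0,.45,5);rows(.45,.86,5)
E
```

```text
t 9.12 th 0.062 R 116.4 yawerr -0.009 z 136.4 Ftan -0.58 Frad 0.50 w 0.462 q7 -1.26
-0.004, 0.035, 0, 0, 0, 0.059, -0.010, 0.070, 0, 0, 0, 0.117, -0.020, 0.103, 0, 0, 0, 0.176, -0.033, 0.136, 0, 0, 0, 0.235, -0.048, 0.168, 0, 0, 0, 0.293, 
-0.015, 0.025, 0, 0, 0, 0.048, -0.031, 0.048, 0, 0, 0, 0.096, -0.049, 0.071, 0, 0, 0, 0.144, -0.069, 0.092, 0, 0, 0, 0.192, -0.090, 0.111, 0, 0, 0, 0.240, 
drive
0.023, -0.022, 0, 0, 0, -0.053, 0.045, -0.045, 0, 0, 0, -0.107, 0.065, -0.071, 0, 0, 0, -0.160, 0.082, -0.097, 0, 0, 0, -0.213, 0.097, -0.126, 0, 0, 0, -0.267, 
0.013, -0.029, 0, 0, 0, -0.053, 0.024, -0.059, 0, 0, 0, -0.107, 0.032, -0.090, 0, 0, 0, -0.160, 0.038, -0.122, 0, 0, 0, -0.213, 0.041, -0.154, 0, 0, 0, -0.267, 
0.001, -0.026, 0, 0, 0, -0.043, -0.000, -0.051, 0, 0, 0, -0.085, -0.003, -0.077, 0, 0, 0, -0.128, -0.007, -0.102, 0, 0, 0, -0.171, -0.013, -0.127, 0, 0, 0, -0.213, 
-0.005, -0.018, 0, 0, 0, -0.032, -0.012, -0.037, 0, 0, 0, -0.064, -0.019, -0.054, 0, 0, 0, -0.096, -0.027, -0.072, 0, 0, 0, -0.128, -0.036, -0.089, 0, 0, 0, -0.160, 
back
0.017, 0.036, 0, 0, 0, 0.067, 0.031, 0.074, 0, 0, 0, 0.133, 0.041, 0.112, 0, 0, 0, 0.200, 0.047, 0.152, 0, 0, 0, 0.267, 0.049, 0.192, 0, 0, 0, 0.333, 
-0.002, 0.036, 0, 0, 0, 0.060, -0.006, 0.072, 0, 0, 0, 0.120, -0.014, 0.107, 0, 0, 0, 0.180, -0.026, 0.141, 0, 0, 0, 0.240, -0.040, 0.174, 0, 0, 0, 0.300, 
-0.015, 0.029, 0, 0, 0, 0.055, -0.033, 0.056, 0, 0, 0, 0.109, -0.053, 0.082, 0, 0, 0, 0.164, -0.075, 0.107, 0, 0, 0, 0.219, -0.099, 0.129, 0, 0, 0, 0.273,
```

Back-stroke.

Request:
jog_arm:
  steps: [0.004,0.035,0,0,0,0.059,-0.002,0.07,0,0,0,0.117,-0.012,0.103,0,0,0,0.176,-0.025,0.136,0,0,0,0.235,-0.04,0.168,0,0,0,0.293]

```text
clock: 9.53
ee_pos: [633.2, -24.4, 139.5]
eef_rot: [0.001, 0.969, 0.245, 0.002]
contact_force: [-1.1, -2.2, 0.0]
width: 0.458
finger_force: 0.5
```

Request:
jog_arm:
  steps: [-0.015,0.025,0,0,0,0.048,-0.031,0.048,0,0,0,0.096,-0.049,0.071,0,0,0,0.144,-0.069,0.092,0,0,0,0.192,-0.09,0.111,0,0,0,0.24]

```text
clock: 9.95
ee_pos: [606.4, 9.3, 139.7]
eef_rot: [0.001, 0.91, 0.415, 0.002]
contact_force: [0.2, -1.0, -0.0]
width: 0.461
finger_force: 0.6
```

```bash
python3 - <<'E'
from h import *
where()
for n in ["scene","side"]:
    p=cams.snapshot(n)
    for l in ["axis","knob","lever_tip"]: print(n,l,find(l,p,n=1))
E
```

```text
t 9.95 th 0.848 R 120.3 yawerr 0.007 z 139.7 Ftan -0.83 Frad -0.57 w 0.461 q7 -0.67
scene axis [(0.92, [527.4, -78.4, 130.1])]
scene knob [(0.64, [612.3, 3.5, 149.7])]
scene lever_tip [(0.41, [488.0, -94.6, 135.3])]
side axis [(0.81, [526.8, -80.1, 127.0])]
side knob [(0.55, [607.6, 3.1, 149.0])]
side lever_tip [(0.56, [484.4, -99.3, 146.7])]
```

Request:
jog_arm:
  steps: [0.023,-0.022,0,0,0,-0.053,0.045,-0.045,0,0,0,-0.107,0.065,-0.071,0,0,0,-0.16,0.082,-0.097,0,0,0,-0.213,0.097,-0.126,0,0,0,-0.267]

```text
clock: 10.77
ee_pos: [632.9, -25.5, 137.1]
eef_rot: [-0.002, 0.975, 0.223, -0.001]
contact_force: [-4.8, 5.7, 3.7]
width: 0.46
finger_force: 3.1
```

Request:
jog_arm:
  steps: [0.013,-0.029,0,0,0,-0.053,0.024,-0.059,0,0,0,-0.107,0.032,-0.09,0,0,0,-0.16,0.038,-0.122,0,0,0,-0.213,0.041,-0.154,0,0,0,-0.267]

```text
clock: 11.18
ee_pos: [646.2, -70.7, 137.1]
eef_rot: [-0.003, 1.0, 0.025, -0.001]
contact_force: [-2.0, 6.0, 3.2]
width: 0.46
finger_force: 3.2
```

```bash
python3 -c "
from h import *
where()"
```

```text
t 11.18 th 0.086 R 119.9 yawerr -0.037 z 137.1 Ftan 6.14 Frad -1.49 w 0.460 q7 -1.27
```

Request:
jog_arm:
  steps: [0.001,-0.026,0,0,0,-0.043,0,-0.051,0,0,0,-0.085,-0.003,-0.077,0,0,0,-0.128,-0.007,-0.102,0,0,0,-0.171,-0.013,-0.127,0,0,0,-0.213]

```text
clock: 11.6
ee_pos: [643.6, -108.4, 137.2]
eef_rot: [-0.003, 0.991, -0.134, 0.0]
contact_force: [1.5, 5.8, 0.3]
width: 0.458
finger_force: 3.3
```

Request:
jog_arm:
  steps: [-0.005,-0.018,0,0,0,-0.032,-0.012,-0.037,0,0,0,-0.064,-0.019,-0.054,0,0,0,-0.096,-0.027,-0.072,0,0,0,-0.128,-0.036,-0.089,0,0,0,-0.16]

```text
clock: 12.02
ee_pos: [633.8, -135.4, 137.2]
eef_rot: [-0.002, 0.968, -0.251, 0.001]
contact_force: [4.6, 5.0, -1.9]
width: 0.46
finger_force: 3.4
```

```bash
python3 - <<'E'
from h import *
where()
for n in ["scene","side"]:
    p=cams.snapshot(n)
    for l in ["knob","lever_tip","foot","cell"]: print(n,l,find(l,p,n=1))
cv2.imwrite("pics/s4.png",cv2.resize(p["pixels"][215:340,230:360],None,fx=4,fy=4))
E
```

```text
t 12.02 th -0.470 R 120.1 yawerr -0.038 z 137.2 Ftan 6.53 Frad 1.87 w 0.460 q7 -1.68
scene knob [(0.86, [637.6, -128.4, 147.6])]
scene lever_tip [(0.53, [725.2, -15.9, -0.9])]
scene foot [(0.67, [527.8, -83.3, 41.3])]
scene cell [(0.84, [526.3, -85.4, 9.8])]
side knob [(0.69, [636.1, -127.9, 146.4])]
side lever_tip [(0.75, [497.3, -48.1, 144.7])]
side foot [(0.54, [527.3, -80.2, 38.7])]
side cell [(0.75, [526.1, -76.5, 14.4])]
```

View pics/s4.png

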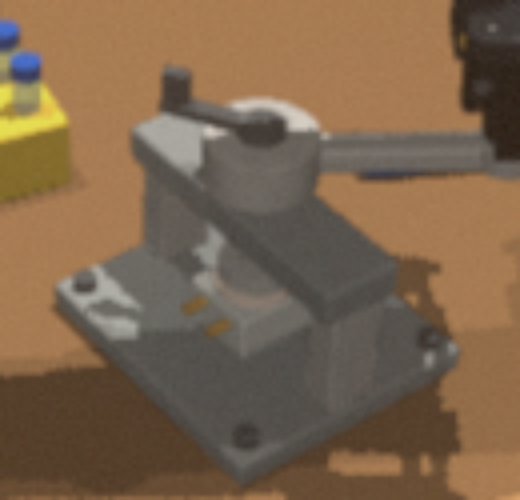

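The press stands undisturbed with the lever still at tighten (fin at about (175,85) in the crop). Running effort is about 6.3 N, so snug should be about 11 N. Second back-stroke, then drive.

Request:
jog_arm:
  steps: [0.017,0.036,0,0,0,0.067,0.031,0.074,0,0,0,0.133,0.041,0.112,0,0,0,0.2,0.047,0.152,0,0,0,0.267,0.049,0.192,0,0,0,0.333]

```text
clock: 12.93
ee_pos: [646.1, -84.5, 137.2]
eef_rot: [0.002, 1.0, -0.003, -0.0]
contact_force: [1.3, -1.8, 0.5]
width: 0.459
finger_force: 0.4
```

Request:
jog_arm:
  steps: [-0.002,0.036,0,0,0,0.06,-0.006,0.072,0,0,0,0.12,-0.014,0.107,0,0,0,0.18,-0.026,0.141,0,0,0,0.24,-0.04,0.174,0,0,0,0.3]

```text
clock: 13.35
ee_pos: [634.6, -30.8, 137.3]
eef_rot: [0.001, 0.975, 0.22, 0.0]
contact_force: [1.3, -0.4, 0.2]
width: 0.458
finger_force: 0.6
```

Request:
jog_arm:
  steps: [-0.015,0.029,0,0,0,0.055,-0.033,0.056,0,0,0,0.109,-0.053,0.082,0,0,0,0.164,-0.075,0.107,0,0,0,0.219,-0.099,0.129,0,0,0,0.273]

```text
clock: 13.77
ee_pos: [604.8, 8.5, 137.4]
eef_rot: [0.001, 0.91, 0.414, 0.0]
contact_force: [0.4, -0.3, 0.3]
width: 0.462
finger_force: 0.7
```

```bash
python3 - <<'E'
from h import *
where()
for a in [.86,.66,.46,.26,.06,-.14,-.34]: print(a);rows(a,a-.2 if a>-.3 else -.5,3)
E
```

```text
t 13.77 th 0.854 R 118.7 yawerr -0.000 z 137.4 Ftan -0.49 Frad 0.00 w 0.462 q7 -0.67
0.86
0.020, -0.018, 0, 0, 0, -0.044, 0.038, -0.037, 0, 0, 0, -0.089, 0.055, -0.058, 0, 0, 0, -0.133, 
0.66
0.016, -0.022, 0, 0, 0, -0.044, 0.030, -0.044, 0, 0, 0, -0.089, 0.042, -0.068, 0, 0, 0, -0.133, 
0.46
0.011, -0.024, 0, 0, 0, -0.044, 0.020, -0.049, 0, 0, 0, -0.089, 0.028, -0.075, 0, 0, 0, -0.133, 
0.26
0.006, -0.026, 0, 0, 0, -0.044, 0.010, -0.052, 0, 0, 0, -0.089, 0.013, -0.079, 0, 0, 0, -0.133, 
0.06
0.001, -0.027, 0, 0, 0, -0.044, -0.000, -0.053, 0, 0, 0, -0.089, -0.003, -0.080, 0, 0, 0, -0.133, 
-0.14
-0.005, -0.026, 0, 0, 0, -0.044, -0.011, -0.052, 0, 0, 0, -0.089, -0.019, -0.078, 0, 0, 0, -0.133, 
-0.34
-0.008, -0.020, 0, 0, 0, -0.036, -0.016, -0.039, 0, 0, 0, -0.071, -0.026, -0.058, 0, 0, 0, -0.107,
```

Request:
jog_arm:
  steps: [0.02,-0.018,0,0,0,-0.044,0.038,-0.037,0,0,0,-0.089,0.055,-0.058,0,0,0,-0.133]

```text
clock: 14.02
ee_pos: [621.0, -7.8, 137.3]
eef_rot: [-0.0, 0.948, 0.319, -0.0]
contact_force: [0.2, 1.5, 0.2]
width: 0.46
finger_force: 0.7
```

```bash
python3 - <<'E'
from h import *
where()
for a in np.arange(.66,-.45,-.1): print("%.2f"%a);rows(a,a-.1,2)
E
```

```text
t 14.02 th 0.660 R 119.2 yawerr -0.012 z 137.3 Ftan 1.08 Frad 1.06 w 0.460 q7 -0.82
0.66
0.012, -0.016, 0, 0, 0, -0.033, 0.023, -0.033, 0, 0, 0, -0.067, 
0.56
0.010, -0.017, 0, 0, 0, -0.033, 0.020, -0.035, 0, 0, 0, -0.067, 
0.46
0.008, -0.018, 0, 0, 0, -0.033, 0.016, -0.037, 0, 0, 0, -0.067, 
0.36
0.007, -0.019, 0, 0, 0, -0.033, 0.012, -0.038, 0, 0, 0, -0.067, 
0.26
0.005, -0.019, 0, 0, 0, -0.033, 0.008, -0.039, 0, 0, 0, -0.067, 
0.16
0.003, -0.020, 0, 0, 0, -0.033, 0.004, -0.040, 0, 0, 0, -0.067, 
0.06
0.001, -0.020, 0, 0, 0, -0.033, 0.000, -0.040, 0, 0, 0, -0.067, 
-0.04
-0.001, -0.020, 0, 0, 0, -0.033, -0.004, -0.040, 0, 0, 0, -0.067, 
-0.14
-0.003, -0.020, 0, 0, 0, -0.033, -0.008, -0.039, 0, 0, 0, -0.067, 
-0.24
-0.005, -0.019, 0, 0, 0, -0.033, -0.011, -0.038, 0, 0, 0, -0.067, 
-0.34
-0.007, -0.019, 0, 0, 0, -0.033, -0.015, -0.037, 0, 0, 0, -0.067, 
-0.44
-0.009, -0.018, 0, 0, 0, -0.033, -0.019, -0.035, 0, 0, 0, -0.067,
```

Request:
jog_arm:
  steps: [0.012,-0.016,0,0,0,-0.033,0.023,-0.033,0,0,0,-0.067]

```text
clock: 14.18
ee_pos: [627.1, -17.1, 137.1]
eef_rot: [-0.001, 0.963, 0.271, -0.001]
contact_force: [-4.6, 5.0, 3.8]
width: 0.46
finger_force: 3.1
```

Request:
jog_arm:
  steps: [0.01,-0.017,0,0,0,-0.033,0.02,-0.035,0,0,0,-0.067]

```text
clock: 14.35
ee_pos: [632.4, -26.5, 137.1]
eef_rot: [-0.002, 0.975, 0.223, -0.002]
contact_force: [-4.9, 4.6, 3.7]
width: 0.46
finger_force: 3.0
```

Request:
jog_arm:
  steps: [0.008,-0.018,0,0,0,-0.033,0.016,-0.037,0,0,0,-0.067]

```text
clock: 14.52
ee_pos: [637.3, -37.3, 137.1]
eef_rot: [-0.002, 0.985, 0.173, -0.002]
contact_force: [-4.3, 5.9, 3.7]
width: 0.462
finger_force: 3.1
```

Request:
jog_arm:
  steps: [0.007,-0.019,0,0,0,-0.033,0.012,-0.038,0,0,0,-0.067]

```text
clock: 14.68
ee_pos: [641.2, -48.5, 137.2]
eef_rot: [-0.002, 0.992, 0.124, -0.002]
contact_force: [-3.3, 5.5, 2.2]
width: 0.465
finger_force: 3.1
```

Request:
jog_arm:
  steps: [0.005,-0.019,0,0,0,-0.033,0.008,-0.039,0,0,0,-0.067]

```text
clock: 14.85
ee_pos: [643.8, -59.9, 137.2]
eef_rot: [-0.002, 0.997, 0.074, -0.001]
contact_force: [-2.4, 6.1, 2.6]
width: 0.457
finger_force: 3.1
```

Request:
jog_arm:
  steps: [0.003,-0.02,0,0,0,-0.033,0.004,-0.04,0,0,0,-0.067]

```text
clock: 15.02
ee_pos: [645.4, -71.7, 137.2]
eef_rot: [-0.002, 1.0, 0.024, -0.001]
contact_force: [-1.1, 5.5, 2.9]
width: 0.459
finger_force: 3.1
```

Request:
jog_arm:
  steps: [0.001,-0.02,0,0,0,-0.033,0,-0.04,0,0,0,-0.067]

```text
clock: 15.18
ee_pos: [645.7, -83.4, 137.2]
eef_rot: [-0.002, 1.0, -0.026, -0.001]
contact_force: [-1.9, 6.5, 1.8]
width: 0.46
finger_force: 3.2
```

Request:
jog_arm:
  steps: [-0.001,-0.02,0,0,0,-0.033,-0.004,-0.04,0,0,0,-0.067]

```text
clock: 15.35
ee_pos: [644.9, -95.3, 137.2]
eef_rot: [-0.002, 0.997, -0.076, -0.001]
contact_force: [0.5, 7.0, 1.4]
width: 0.463
finger_force: 3.2
```

Request:
jog_arm:
  steps: [-0.003,-0.02,0,0,0,-0.033,-0.006,-0.03,0,0,0,-0.05,-0.006,-0.03,0,0,0,-0.05]

```text
clock: 15.6
ee_pos: [643.5, -105.8, 137.2]
eef_rot: [-0.001, 0.993, -0.114, 0.0]
contact_force: [2.0, 3.8, 0.3]
width: 0.46
finger_force: 2.1
```

Request:
jog_arm:
  steps: [-0.005,-0.02,0,0,0,-0.033,-0.01,-0.039,0,0,0,-0.067]

```text
clock: 15.77
ee_pos: [640.8, -115.5, 137.2]
eef_rot: [-0.002, 0.987, -0.163, -0.0]
contact_force: [0.0, 6.5, 1.4]
width: 0.458
finger_force: 3.2
```

Request:
jog_arm:
  steps: [-0.007,-0.019,0,0,0,-0.033,-0.014,-0.037,0,0,0,-0.067]

```text
clock: 15.93
ee_pos: [637.0, -125.7, 137.2]
eef_rot: [-0.003, 0.977, -0.212, -0.0]
contact_force: [1.7, 10.1, 0.9]
width: 0.462
finger_force: 5.1
```

```bash
python3 -c "
from h import *
where()"
```

```text
t 15.93 th -0.386 R 118.9 yawerr -0.042 z 137.2 Ftan 9.96 Frad -2.21 w 0.462 q7 -1.62
```

The foot is bearing now: 10.0 N against about 6.4 N running. One small step more.

Request:
jog_arm:
  steps: [-0.003,-0.006,0,0,0,-0.01]

```text
clock: 16.02
ee_pos: [636.2, -127.6, 137.2]
eef_rot: [-0.003, 0.976, -0.22, 0.0]
contact_force: [3.9, 9.8, -0.0]
width: 0.458
finger_force: 5.3
```

```bash
python3 -c "
from h import *
where()"
```

```text
t 16.02 th -0.403 R 118.9 yawerr -0.040 z 137.2 Ftan 10.55 Frad -0.30 w 0.458 q7 -1.63
```

Snug at 10.5 N, about 1.65 times running. I'll back off within the gap, lift clear and check.

Request:
jog_arm:
  steps: [0.009,0.023,0,0,0,0,0.009,0.023,0,0,0,0,0.009,0.023,0.12,0,0,0,0.009,0.023,0.25,0,0,0,0.009,0.023,0.35,0,0,0]

```text
clock: 16.43
ee_pos: [637.4, -126.0, 244.3]
eef_rot: [0.001, 0.975, -0.22, 0.0]
contact_force: [0.3, -1.5, -0.6]
width: 0.459
finger_force: 0.0
```

Request:
jog_arm:
  steps: [0,0,0.13,0,0,0,0,0,0.25,0,0,0,0,0,0.25,0,0,0,0,0,0.25,0,0,0]

```text
clock: 16.77
ee_pos: [638.3, -127.0, 320.0]
eef_rot: [0.0, 0.975, -0.221, 0.002]
contact_force: [0.6, -0.6, -0.5]
width: 0.464
finger_force: 0.0
```

```bash
python3 - <<'E'
from h import *
where()
for n in ["scene","side"]:
    p=cams.snapshot(n)
    for l in ["axis","knob","lever_tip","foot","tube_rack","slide_box","marker"]: print(n,l,find(l,p,n=1))
cv2.imwrite("pics/s5.png",p["pixels"])
E
```

```text
t 16.77 th -0.391 R 120.6 yawerr -0.054 z 320.0 Ftan -0.33 Frad 0.77 w 0.464 q7 -1.69
scene axis [(0.76, [527.5, -81.0, 131.6])]
scene knob [(0.56, [644.8, -107.2, 147.6])]
scene lever_tip [(0.59, [490.8, -52.9, 135.7])]
scene foot [(0.48, [526.3, -81.0, 38.2])]
scene tube_rack [(0.81, [462.1, 133.9, -2.1])]
scene slide_box [(0.67, [527.5, -282.0, -4.1])]
scene marker [(0.76, [724.1, -18.0, -2.2])]
side axis [(0.59, [526.9, -79.5, 127.2])]
side knob [(0.89, [644.9, -108.6, 149.8])]
side lever_tip [(0.55, [489.9, -54.8, 146.2])]
side foot [(0.69, [526.2, -78.4, 37.8])]
side tube_rack [(0.67, [458.9, 127.1, -0.2])]
side slide_box [(0.96, [526.1, -282.2, -2.5])]
side marker [(0.79, [721.0, -19.9, -2.4])]
```

View pics/s5.png

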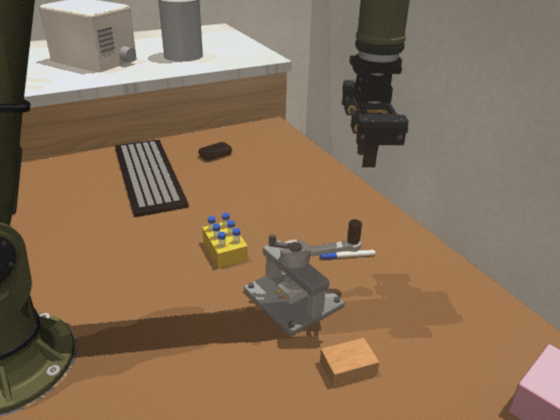

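The arm is clear. The lever still leans clockwise (fin at (273,240)), and the rack, box and marker are where they were. Handing in.

```bash
python3 -c "
from h import *
print(order.hand_in())"
```

```text
the job is handed in; nothing more can be done
None
```

I set the lever to tighten and clamped the cell snug at about 10.5 N, roughly 1.65 times the running effort; the press is released, its surroundings look undisturbed, and the job is handed in, though no verdict came back.

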